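# Load two film tanks and close them

### The arm

A 6-joint arm with a two-finger parallel gripper is mounted at the origin on a cart in front of the work surface, level with it; the furniture and walls round the work are solid. World frame = base frame: x ahead of the robot, y to its left, z up, the work surface at z = 0. Lengths are in m, angles in rad, forces in N, time in s.
With the tool pointing down it reaches from about 0.35 to 0.775 m from the base axis. Payload 5.5 kg.
Tool frame: the origin (TCP) lies midway between the tips of the shut fingers; the grasp point (between the pads) lies 19 mm behind it; z points along the fingers, y is the line along which they close (so a half turn about z gives the same grasp; the last joint's range is limited). The gripper opens to 85 mm and grips with 20 to 120 N. Pads are 22 mm wide; open, the fingers measure 114 mm over their backs; the gripper's body (76 mm by 85 mm) begins 54 mm behind the grasp point. The pads swing forward as they close: fully open they stand 13 mm farther back than shut.
Start: joints at [1.027, 0.313, 0.046, 1.304, 0, 1.431], TCP at [0.226, 0.529, 0.196] pointing down, gripper open.
Joint ranges: [-2.76, 2.76], [-0.86, 1.69], [-1.03, 1.26], [-2.2, 2.34], [-1.47, 1.5], [-3.14, 3.14]. Speed limits (rad/s): [2.57, 2.57, 3.14, 3.14, 3.14, 3.14].

### API

Orientations are given as a unit quaternion [w, x, y, z].
In Python, from workcell import env gives the robot as it stands.
- The arm moves only by the tool move_arm, never from a script. Its argument "targets" is a list of rows, each a list of 3 entries, a list of its own where there are three numbers: the shift along the tool's x, y, z in mm, then the turn, a rotation vector about the tool's x, y, z in units of 10 degrees (1.0 is 10 degrees), then the closure, from -1 (fully open) to 1 (shut). In form: [[[dx, dy, dz], [ax, ay, az], gripper], ...]. A call has 1 to 5 rows; each row is the pose to reach, as a shift and turn from the pose commanded when the call began, along the tool's axes at that moment; what a row does not reach only later rows make up. A row lasts 1/8 s, in which the tool goes at most 62.5 mm and 10.7 degrees, less where a joint would pass 70% of its speed; a pose out of reach is approached as far as the arm can. A call with a gripper value outside its range is refused whole. The fingers move at their own pace and stop on an object; "squeeze" is the grip in N (left out, the last holds). Time passes only in rows, so rows that repeat a pose let the fingers close. It gives the time, the measured TCP pose, the force, the opening and the grip force at its end, in the units of the state.
- env.get_state(): the state, without advancing time (a new reading comes with each control period).
- env.read_camera(name): name is "side" or "top" or "wrist"; returns a dict with "pixels" (480x640x3 uint8, red, green, blue), "fovy" (degrees; the focal length in pixels is half the picture's height over the tangent of half this angle, whatever the lens; pixels are square), "cx", "cy" (the principal point, pixels), "extrinsics" (4x4, takes a point from world to camera coordinates); the wrist camera has in their place "mount" (4x4, takes a point from camera to tool coordinates, whose origin is the TCP and whose axes are the flange's). Camera axes: x right, y up, looking along -z (the intrinsics and any distortion apply to the point x, -y, -z); pixel columns grow to the right and rows downward; lengths in m; the calibration is good to about 2 mm. A picture is of the moment at which its call begins: read the wrist's pose just before it. There is no depth.
- env.hand_in(): hands the job in; it is judged then, once.
Trained networks look in a picture, given as the dict that the camera call returned (one of the last four; its "shot" number tells which), for a name from the list of things; names that differ only in an ending like _2 or _b are one class to them, and where a whole thing is asked for, a point or a joint stands for the part that bears it (a point fixed in the world has none). Each returns a list of dicts, best first, with "confidence" (0 to 1); they miss things now and then, are a little off and sometimes report something else, mostly with a low value. They report only what shows in the picture. A call takes as long as a camera call.
- env.spot_in(thing, picture): "centre" ([x, y, z] in m, in world coordinates, good to about 4 mm: the middle of the surface that is visible of it).
- env.regions_of(thing, picture): "mask" (480x640 bool, what is visible of it).
- env.landmark_of(thing, picture): "centre" ([x, y, z] in m, in world coordinates, good to about 4 mm: a listed point, or the origin of a listed thing).
The state is a dict: "clock": time; "joint_pos": joint angles; "qvel": joint speeds; "tau": joint torques, N m; "tcp_pos": TCP position; "orientation": TCP orientation; "wrist_force": force on the tool from outside, world axes, zero at the start; "ft_torque": the same for the moment, N m; "finger_gap": finger opening in m; "grip_force": force on a finger pad.
Only numpy, scipy, OpenCV 4.12 (cv2) and the standard library are available. Lean on these libraries where they do the work, as an engineer would, in place of code of your own. Each camera call takes 0.05 s, during which the arm holds its last target. There are 200 camera calls.

### The job

Get both film developing tanks ready for processing: put each reel, carried by its lift rod, upright into the tank that fits it (small reel in the small tank, large reel in the large one) until it stands on the bottom, then close each tank with its own push-on lid, seated level on the rim. Lower the reels and lids into place rather than dropping them, leave both tanks standing upright on the worktop, and do not disturb the film can, the film clip and the scissors lying about.

Things in the scene. Friction and masses are not known exactly. Their poses are not given: they have to be found in the camera images.
- tank_small: small open steel film tank, round, 75 mm outer diameter (at the rim), 75 mm high, mouth and bore about 65 mm diameter, inner floor 3 mm above its underside; standing loose on the worktop, about 0.3 kg, upright. Origin: centre of the underside, z up along its axis.
- tank_large: large open steel film tank, round, 95 mm outer diameter (at the rim), 100 mm high, mouth and bore about 84 mm diameter, inner floor 4 mm above its underside; standing loose on the worktop, about 0.4 kg, upright. Origin: centre of the underside, z up along its axis.
- reel_small: small stainless film reel, 54 mm diameter, 35 mm high, upright, with a fixed lift rod on its axis: thin steel rod (6 mm) ending in a dark knob to grip, 14 mm diameter, 22 mm long, its top 91 mm above the reel's underside. With the reel in its tank the knob's top is about 19 mm above the rim; the lid closes over it. Loose, about 0.1 kg. Origin: centre of the underside, z up along its axis.
- reel_large: large stainless film reel, 66 mm diameter, 45 mm high, upright, with a fixed lift rod on its axis: thin steel rod (6 mm) ending in a dark knob to grip, 14 mm diameter, 22 mm long, its top 115 mm above the reel's underside. With the reel in its tank the knob's top is about 19 mm above the rim; the lid closes over it. Loose, about 0.1 kg. Origin: centre of the underside, z up along its axis.
- lid_small: black round stepped lid of the small tank, right way up, 50 mm high: open skirt (90 mm outer, 82 mm inner, 10 mm deep) that goes round the tank's rim; shoulder above it that rests on the rim; drum 72 mm wide up to 35 mm; cap to grip, 38 mm wide, 36 to 50 mm up. Seated, its underside is 65 mm above the tank's. Loose, 0.09 kg. Origin: centre of the underside, z up along its axis.
- lid_large: black round stepped lid of the large tank, right way up, 50 mm high: open skirt (111 mm outer, 102 mm inner, 10 mm deep) that goes round the tank's rim; shoulder above it that rests on the rim; drum 91 mm wide up to 35 mm; cap to grip, 45 mm wide, 36 to 50 mm up. Seated, its underside is 90 mm above the tank's. Loose, 0.09 kg. Origin: centre of the underside, z up along its axis.
- film_can: bystander: dark film can with a grey press lid, 34 mm diameter, 56 mm high, standing; loose. Origin: centre of the underside
- film_clip: bystander: flat stainless film clip, 22 x 52 x 12 mm, lying, long side along its y; loose. Origin: centre of the underside
- scissors: bystander: scissors with pink loops, 66 x 161 x 7 mm, lying flat, long side along its y; loose. Origin: centre of the underside

How it is judged:
At the end, for the whole second after the job is handed in: Each reel stands on the floor of its own tank (within 5 mm) and each lid sits level on its own tank's rim (height within 4 mm, centred within 8 mm); tanks upright, all at rest and released; film can, clip and scissors within 30 mm of where they lay (horizontal distance between reel_small and tank_small below 0.012 m and z of reel_small in the frame of tank_small below 0.008 m and angle between each of reel_small, reel_large's own z axis and vertical below 0.1 rad and horizontal distance between reel_large and tank_large below 0.014 m and z of reel_large in the frame of tank_large below 0.009 m and horizontal distance between lid_small and tank_small below 0.008 m and z of lid_small in the frame of tank_small between 0.061 and 0.069 m and angle between the z axis of lid_small and the z axis of tank_small, either way round below 0.05 rad and horizontal distance between lid_large and tank_large below 0.008 m and z of lid_large in the frame of tank_large between 0.086 and 0.094 m and angle between the z axis of lid_large and the z axis of tank_large, either way round below 0.05 rad and angle between each of tank_small, tank_large's own z axis and vertical below 0.05 rad and linear speed of each of reel_small, lid_small, reel_large, lid_large below 0.02 m/s); the robot touches nothing.
It fails at once if the film can, the film clip or the scissors are pushed out of place (more than 30 mm) (distance of any of film_can, film_clip, scissors from where it was at the start of the episode above 0.03 m).
It fails at once if a tank is tipped over (angle between any of tank_small, tank_large's own z axis and vertical above 0.5 rad).
It fails at once if a reel or a lid is dropped (falls free by more than about 25 mm) ((linear speed of reel_small above 0.7 m/s and contact force between each of the arm, the fingers and reel_small below 0.05 N) or (linear speed of reel_large above 0.7 m/s and contact force between each of the arm, the fingers and reel_large below 0.05 N) or (linear speed of lid_small above 0.7 m/s and contact force between each of the arm, the fingers and lid_small below 0.05 N) or (linear speed of lid_large above 0.7 m/s and contact force between each of the arm, the fingers and lid_large below 0.05 N)).
It also fails if it takes over 120 s, if anything falls off the work surface, if the arm or the gripper's body presses on something with over 40 N, if the wrist force passes 120 N, or if a joint passes its speed limit or range.

## Working session

There is one attempt and no reset: what is moved stays moved. The work goes in short steps, Python scripts to look and compute and a tool call to move; the robot and the scene stay as the last step left them, time stands still between calls to the robot, and variables do not carry over. Pictures are saved under pics/ and viewed, at most 14 in all, crops included, and the job is handed in when it is done.

Besides the shell and the picture viewer there is one more tool, called as name(argument=value, ...), one argument or row to a line, values as JSON. move_arm: Moves the arm, as the interface text tells. Its arguments: {"type":"object","properties":{"targets":{"type":"array","items":{"type":"array"}},"squeeze":{"type":"number"}},"required":["targets"]}

```bash
mkdir -p pics
cat > h.py <<'E'
import numpy as np, cv2
from workcell import env
N=["tank_small","tank_large","reel_small","reel_large","lid_small","lid_large","film_can","film_clip","scissors"]
def shot(cam,name=None):
    p=env.read_camera(cam)
    if name: cv2.imwrite(f"pics/{name}.png",cv2.cvtColor(p["pixels"],cv2.COLOR_RGB2BGR))
    return p
E
python3 - <<'E'
from h import *
s=env.get_state(); print({k:np.round(v,3).tolist() for k,v in s.items()})
for c in ["top","side"]:
    p=shot(c,c+"0"); print(c,p["fovy"],p["cx"],p["cy"],np.round(p["extrinsics"],3).tolist())
    for n in N:
        for d in env.landmark_of(n,p)[:2]: print(n,np.round(d["centre"],3),round(d["confidence"],2))
E
```

```text
{'clock': 0.0, 'joint_pos': [1.027, 0.314, 0.045, 1.304, 0.0, 1.431], 'qvel': [0.0, 0.0, 0.002, -0.0, 0.002, -0.001], 'tau': [0.002, -48.063, 29.853, 0.019, -0.0, -0.0], 'tcp_pos': [0.226, 0.528, 0.195], 'orientation': [-0.0, 0.201, 0.98, -0.001], 'wrist_force': [-0.684, 0.206, -0.613], 'ft_torque': [-0.044, 0.007, 0.003], 'grip_force': 0.0, 'finger_gap': 0.086}
top 53.527897462868744 321.2818263275564 238.20314056540462 [[0.119, -0.993, -0.006, -0.127], [0.971, 0.115, 0.211, -0.517], [-0.208, -0.031, 0.978, -1.033], [0.0, 0.0, 0.0, 1.0]]
tank_small [0.635 0.033 0.002] 0.75
tank_large [ 0.654  0.197 -0.002] 0.88
reel_small [0.472 0.227 0.004] 0.83
reel_small [ 0.633  0.034 -0.   ] 0.42
reel_large [ 0.433 -0.249 -0.002] 0.66
reel_large [0.541 0.009 0.   ] 0.27
lid_small [0.448 0.052 0.004] 0.87
lid_large [ 0.448 -0.106 -0.002] 0.59
lid_large [ 0.433 -0.25  -0.001] 0.2
film_can [ 0.613 -0.103 -0.   ] 0.48
film_clip [ 0.541  0.007 -0.   ] 0.54
scissors [ 0.413 -0.408 -0.001] 0.87
scissors [ 0.634  0.034 -0.   ] 0.16
side 42.525876690012495 311.29077832152984 236.49987355222962 [[0.022, -1.0, -0.007, -0.09], [0.726, 0.011, 0.688, -0.424], [-0.688, -0.02, 0.726, -0.893], [0.0, 0.0, 0.0, 1.0]]
tank_small [0.632 0.036 0.001] 0.59
tank_large [0.654 0.196 0.002] 0.74
reel_small [ 0.47   0.225 -0.001] 0.74
reel_large [ 0.436 -0.256 -0.001] 0.62
lid_small [ 0.45   0.054 -0.002] 0.63
lid_large [ 0.448 -0.106  0.002] 0.86
film_can [ 0.611 -0.096 -0.   ] 0.87
film_can [0.654 0.198 0.005] 0.53
film_clip [ 0.538  0.007 -0.003] 0.61
scissors [ 0.418 -0.41  -0.003] 0.62
```

View pics/top0.png

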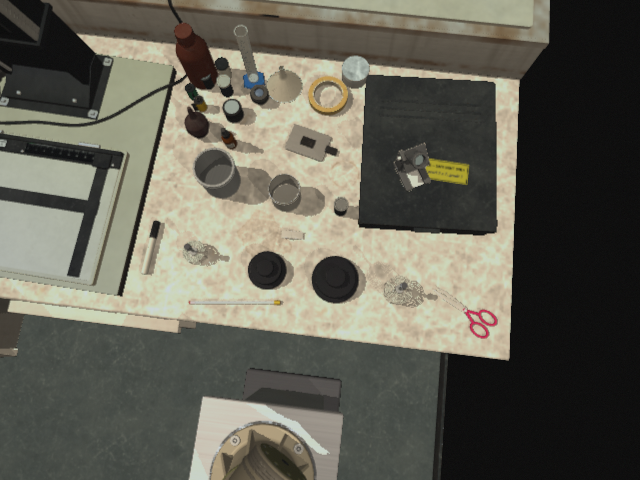

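View pics/side0.png

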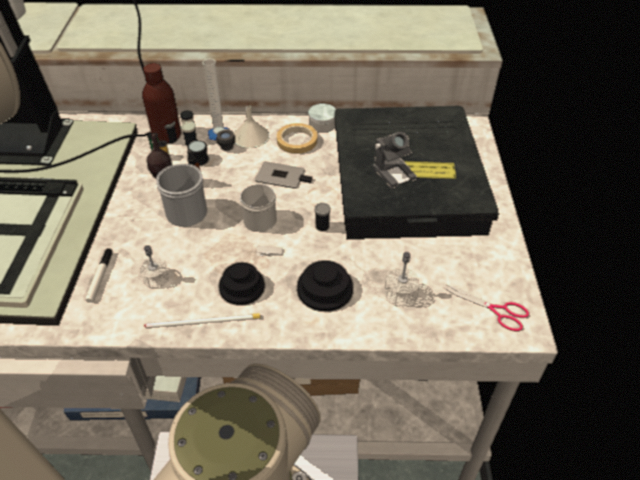

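The top view shows the small tank at about (285,192), the large tank at (215,172), the reels at (203,252) and (403,290), and the lids at (267,270) and (335,279). That agrees with the networks. I'll write a silhouette-fit helper and set out towards the small reel.

```bash
cat >> h.py <<'E'
from scipy.spatial.transform import Rotation as R
from scipy.optimize import least_squares
# rings (radius, height) describing outer silhouettes
RINGS={"tank_small":[(37.5,0),(37.5,75)],"tank_large":[(47.5,0),(47.5,100)],
"lid_small":[(45,0),(45,10),(36,35),(19,50)],"lid_large":[(55.5,0),(55.5,10),(45.5,35),(22.5,50)],
"reel_small":[(27,0),(27,35),(7,69),(7,91)],"reel_large":[(33,0),(33,45),(7,93),(7,115)]}
def state():
    s=env.get_state(); q=s["orientation"]; return s,R.from_quat([q[1],q[2],q[3],q[0]])
def extr(p):
    if "extrinsics" in p: return np.array(p["extrinsics"])
    T=np.eye(4); T[:3,:3]=p["R"].as_matrix(); T[:3,3]=p["tcp"]
    return np.linalg.inv(T@np.array(p["mount"]))
def look(cam,name=None):
    s,r=state(); p=shot(cam,name); p["R"]=r; p["tcp"]=np.array(s["tcp_pos"]); return p
def proj(p,X):
    E=extr(p); c=X@E[:3,:3].T+E[:3,3]; f=240/np.tan(np.radians(p["fovy"])/2)
    return np.c_[p["cx"]+f*c[:,0]/-c[:,2], p["cy"]+f*c[:,1]/c[:,2]]
def sil(p,n,xy,z0=0,rings=None):
    a=np.linspace(0,2*np.pi,72,endpoint=False); m=np.zeros((480*4,640*4),np.uint8)
    rg=rings or RINGS[n]
    for (r0,h0),(r1,h1) in zip(rg[:-1],rg[1:]):
        X=np.vstack([np.c_[xy[0]+r/1e3*np.cos(a),xy[1]+r/1e3*np.sin(a),0*a+z0+h/1e3] for r,h in((r0,h0),(r1,h1))])
        h=cv2.convexHull((proj(p,X)*4+1.5).astype(np.float32)).round().astype(np.int32); cv2.fillConvexPoly(m,h,1)
    return m
def cen(m):
    v,u=np.nonzero(m); return np.array([u.mean(),v.mean()])
def fit(p,n,z0=0,xy0=None):
    """xy by matching silhouette centroid to the network's mask; returns xy, IoU, confidence"""
    ds=env.regions_of(n,p)
    if not ds: return None
    mk=ds[0]["mask"].astype(np.uint8); M=cv2.resize(mk,None,fx=4,fy=4,interpolation=cv2.INTER_NEAREST)
    xy=np.array(xy0 if xy0 is not None else env.landmark_of(n,p)[0]["centre"][:2],float); t=cen(M)
    for _ in range(4):
        J=np.zeros((2,2)); c=cen(sil(p,n,xy,z0))
        for i in range(2):
            d=np.zeros(2); d[i]=.01; J[:,i]=(cen(sil(p,n,xy+d,z0))-c)/.01
        xy=xy+np.linalg.solve(J,t-c)
    S=sil(p,n,xy,z0); return np.round(xy,4),round(float((S&M).sum()/(S|M).sum()),3),round(ds[0]["confidence"],2)
def shift(x,y,z):
    s,r=state(); print("shift mm",np.round(r.inv().apply(np.array([x,y,z])-s["tcp_pos"])*1e3,1))
E
python3 - <<'E'
from h import *
for c in ["top","side"]:
    p=look(c); print(c,p.keys(),p.get("distortion"))
    for n in RINGS: print(n,fit(p,n))
s,r=state(); print(np.round(r.as_matrix(),3).tolist(), np.round(env.read_camera("wrist")["mount"],3).tolist())
shift(.471,.226,.22)
E
```

```text
top dict_keys(['pixels', 'fovy', 'cx', 'cy', 'extrinsics', 'shot', 'R', 'tcp']) None
tank_small (array([0.6308, 0.0345]), 0.911, 0.97)
tank_large (array([0.6551, 0.1983]), 0.932, 0.95)
lid_small (array([0.4472, 0.0545]), 0.939, 0.65)
lid_large (array([ 0.4454, -0.1066]), 0.975, 0.98)
reel_small (array([0.4679, 0.228 ]), 0.923, 0.61)
reel_large (array([ 0.4349, -0.2531]), 0.727, 0.95)
side dict_keys(['pixels', 'fovy', 'cx', 'cy', 'extrinsics', 'shot', 'R', 'tcp']) None
tank_small (array([0.6323, 0.0346]), 0.901, 0.57)
tank_large (array([0.6563, 0.1977]), 0.919, 0.86)
lid_small (array([0.4477, 0.0551]), 0.97, 0.83)
lid_large (array([ 0.4461, -0.1064]), 0.976, 0.85)
reel_small (array([0.4667, 0.2271]), 0.813, 0.79)
reel_large (array([ 0.4342, -0.2517]), 0.8, 0.69)
[[-0.92, 0.393, 0.0], [0.393, 0.92, 0.0], [-0.0, 0.0, -1.0]] [[0.0, 0.953, 0.304, 0.076], [1.0, -0.001, 0.001, 0.001], [0.001, 0.304, -0.953, -0.178], [0.0, 0.0, 0.0, 1.0]]
shift mm [-344.3 -182.2  -24.3]
```

move_arm(
  targets=[
    [[-40,-20,-10],[0,0,0],-1],
    [[-80,-45,-25],[0,0,0],-1],
    [[-120,-65,-25],[0,0,0],-1],
    [[-160,-90,-25],[0,0,0],-1],
    [[-200,-110,-25],[0,0,0],-1],
  ],
)

```text
clock: 2.98
tcp_pos: [0.3673, 0.3478, 0.221]
orientation: [0.0, 0.2, 0.98, 0.0]
wrist_force: [1.1, 0.5, 0.2]
finger_gap: 0.0856
grip_force: 0.0
```

move_arm(
  targets=[
    [[-40,-20,0],[0,0,0],-1],
    [[-80,-45,0],[0,0,0],-1],
    [[-120,-65,0],[0,0,0],-1],
    [[-143,-70,0],[0,0,0],-1],
    [[-143,-70,0],[0,0,0],-1],
  ],
)

```text
clock: 3.6
tcp_pos: [0.4717, 0.2279, 0.2205]
orientation: [-0.0, 0.202, 0.979, 0.0]
wrist_force: [0.3, -0.2, 0.4]
finger_gap: 0.0853
grip_force: 0.0
```

Run:
```python
from h import *
p=look("wrist","w1"); print(p["tcp"], np.round(p["R"].as_matrix()[:2,:2],3).tolist())
print(fit(p,"reel_small",0,[.468,.2275]),[ (np.round(d["centre"],3),d["confidence"]) for d in env.landmark_of("reel_small",p)[:2]])
shift(.468,.2275,.13); shift(.468,.2275,.072)
```

```text
[0.4717455  0.22792869 0.22049387] [[-0.919, 0.395], [0.395, 0.919]]
(array([0.4701, 0.2278]), 0.865, 0.62) [(array([ 0.468,  0.224, -0.003]), 0.89)]
shift mm [ 0.9 -2.4 90.6]
shift mm [  0.9  -2.4 148.6]
```

View pics/w1.png

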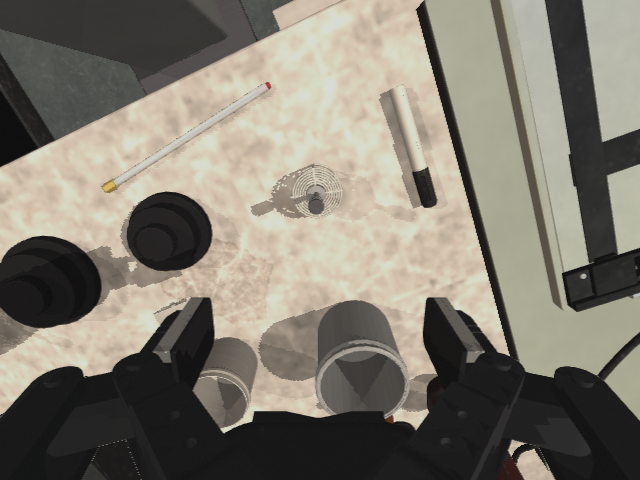

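The reel is at (316,200) with its knob at (316,207), midway between the fingers, so I'll descend and grip it.

move_arm(
  targets=[
    [[2,-1,40],[0,0,0],-1],
    [[2,-1,80],[0,0,0],-1],
    [[2,-1,115],[0,0,0],-1],
    [[2,-1,140],[0,0,0],-1],
    [[2,-1,149],[0,0,0],-1],
  ],
)

```text
clock: 4.38
tcp_pos: [0.4663, 0.2291, 0.0703]
orientation: [-0.001, 0.199, 0.98, -0.001]
wrist_force: [-0.3, 0.5, -0.5]
finger_gap: 0.0851
grip_force: 0.0
```

move_arm(
  targets=[
    [[0,0,0],[0,0,0],1],
    [[0,0,0],[0,0,0],1],
    [[0,0,0],[0,0,0],1],
    [[0,0,0],[0,0,0],1],
    [[0,0,0],[0,0,0],1],
  ],
  squeeze=40,
)

```text
clock: 5.0
tcp_pos: [0.4686, 0.2284, 0.072]
orientation: [0.0, 0.201, 0.98, 0.0]
wrist_force: [-0.4, -0.2, 0.5]
finger_gap: 0.0
grip_force: 0.0
```

move_arm(
  targets=[
    [[0,0,0],[0,0,0],1],
    [[0,0,0],[0,0,0],1],
    [[0,0,0],[0,0,0],1],
    [[0,0,0],[0,0,0],1],
    [[0,0,0],[0,0,0],1],
  ],
)

```text
clock: 5.62
tcp_pos: [0.4684, 0.2284, 0.0717]
orientation: [0.0, 0.201, 0.98, 0.0]
wrist_force: [-0.1, -0.2, 0.8]
finger_gap: -0.0001
grip_force: 0.0
```

Run:
```python
from h import *
p=look("wrist","w2"); print(p["tcp"]);print(fit(p,"reel_small",0,[.468,.2275]))
for c in("top","side"):
    p=look(c,c+"2"); print(fit(p,"reel_small",0,[.468,.2275]))
a=cv2.imread("pics/side2.png")[200:320,80:240]; b=cv2.resize(a,None,fx=3.5,fy=3.5)
w=cv2.resize(cv2.imread("pics/w2.png"),(560,420))
cv2.imwrite("pics/c2.png",np.vstack([b[:, :560],w])[:840]); cv2.imwrite("pics/c2.png",cv2.resize(cv2.imread("pics/c2.png"),(400,600)))
```

```text
[0.46843475 0.22838154 0.07169603]
(array([0.4684, 0.2282]), 0.828, 0.88)
(array([0.4601, 0.2187]), 0.473, 0.67)
(array([0.4654, 0.2263]), 0.769, 0.98)
```

View pics/c2.png

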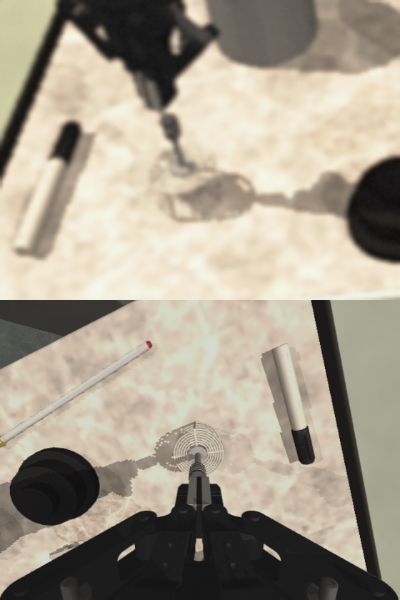

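Run:
```python
from h import *
s=look("side"); w=look("wrist")
pr=lambda p,x,y,z: np.round(proj(p,np.array([[x,y,z]]))[0],1)
print("top knob/bottom knob/base at .468,.228", [(pr(s,.4684,.2282,z),pr(w,.4684,.2282,z)) for z in (.091,.069,.035,0)])
for n,p in(("s",s),("w",w)):
    im=cv2.cvtColor(p["pixels"],cv2.COLOR_RGB2BGR)
    for z in(.091,.069,.035):
        u,v=pr(p,.4684,.2282,z).astype(int); cv2.circle(im,(u,v),1,(0,0,255),-1)
    c=im[205:305,100:200] if n=="s" else im[190:290,267:367]
    cv2.imwrite(f"pics/k{n}.png",cv2.resize(c,(400,400),interpolation=cv2.INTER_CUBIC))
cv2.imwrite("pics/k.png",np.hstack([cv2.imread("pics/ks.png"),cv2.imread("pics/kw.png")]))
```

```text
top knob/bottom knob/base at .468,.228 [(array([146.3, 246.5]), array([316.8, 283. ])), (array([148.6, 254.4]), array([317., 265.])), (array([152.1, 266.1]), array([317.2, 243.8])), (array([155.5, 277.7]), array([317.4, 227.5]))]
```

View pics/k.png

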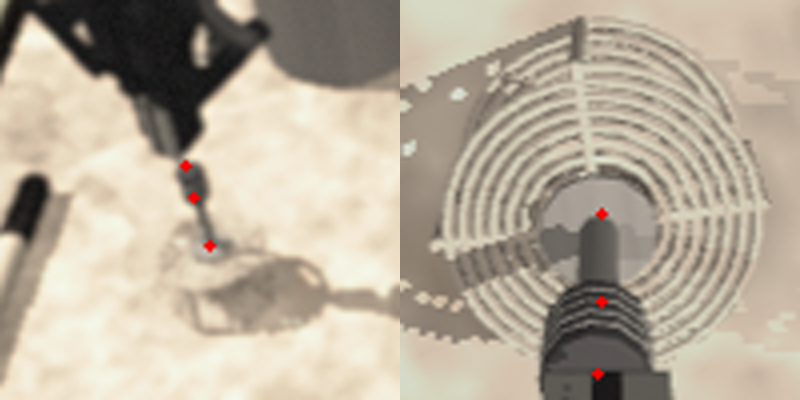

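The reel hasn't moved, and its knob top at z=0.091 sits right at the shut fingertips. So the tips closed above the knob, not round it. I'll raise, open, go about 18 mm lower and close again.

move_arm(
  targets=[
    [[0,0,-25],[0,0,0],1],
    [[0,0,-40],[0,0,0],-1],
    [[0,0,-40],[0,0,0],-1],
    [[0,0,-40],[0,0,0],-1],
    [[0,0,-40],[0,0,0],-1],
  ],
)

```text
clock: 6.65
tcp_pos: [0.4678, 0.2282, 0.1109]
orientation: [-0.001, 0.201, 0.98, -0.0]
wrist_force: [-0.1, -0.3, -0.0]
finger_gap: 0.0721
grip_force: 0.0
```

move_arm(
  targets=[
    [[0,0,20],[0,0,0],-0.3],
    [[0,0,40],[0,0,0],-0.3],
    [[0,0,56],[0,0,0],-0.3],
    [[0,0,56],[0,0,0],-0.3],
    [[0,0,56],[0,0,0],-0.3],
  ],
)

```text
clock: 7.28
tcp_pos: [0.4685, 0.2284, 0.0559]
orientation: [0.0, 0.201, 0.98, 0.0]
wrist_force: [-0.1, 0.5, 0.0]
finger_gap: 0.0552
grip_force: 0.0
```

Run:
```python
from h import *
w=look("wrist","w3"); print(w["tcp"],env.get_state()["finger_gap"])
cv2.imwrite("pics/k3.png",cv2.resize(w["pixels"][150:400,160:480,::-1],(640,500)))
```

```text
[0.4685307  0.22840626 0.0559384 ] 0.05549882706710394
```

View pics/k3.png

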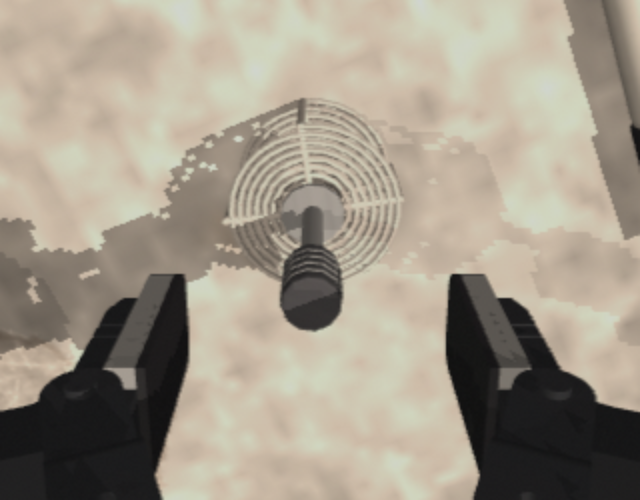

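The knob at (312,300) is now between the pads. Closing.

move_arm(
  targets=[
    [[0,0,0],[0,0,0],1],
    [[0,0,0],[0,0,0],1],
    [[0,0,0],[0,0,0],1],
    [[0,0,0],[0,0,0],1],
    [[0,0,0],[0,0,0],1],
  ],
  squeeze=50,
)

```text
clock: 7.95
tcp_pos: [0.4684, 0.2284, 0.0557]
orientation: [0.0, 0.201, 0.98, 0.0]
wrist_force: [0.4, -0.1, -0.5]
finger_gap: -0.0003
grip_force: 0.0
```

Run:
```python
from h import *
w=look("wrist"); s=look("side"); print(env.get_state()["grip_force"],env.get_state()["finger_gap"])
a=cv2.resize(w["pixels"][170:330,220:420,::-1],(500,400)); b=cv2.resize(s["pixels"][205:305,110:185,::-1],(300,400))
cv2.imwrite("pics/k4.png",np.hstack([a,b])); print(fit(w,"reel_small",0,[.468,.2275]))
```

```text
0.0 -1.8338375273881007e-05
(array([0.4664, 0.2291]), 0.764, 0.65)
```

View pics/k4.png

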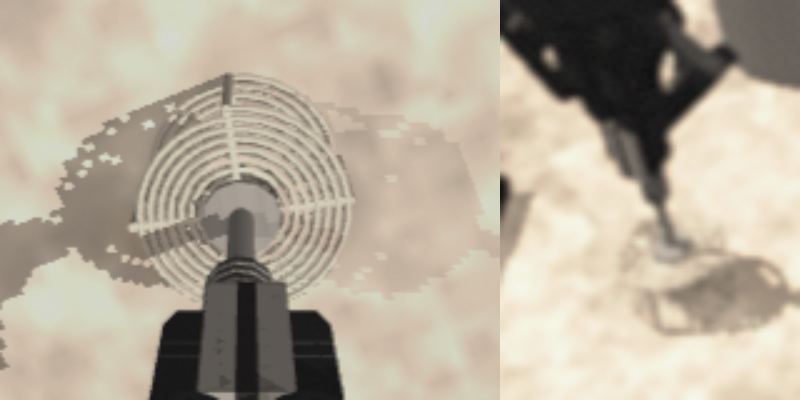

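The fingers overlap the knob in the view, so the readings (gap 0, grip force 0) contradict the picture. A small lift will settle it.

move_arm(
  targets=[
    [[0,0,-5],[0,0,0],1],
    [[0,0,-10],[0,0,0],1],
    [[0,0,-15],[0,0,0],1],
    [[0,0,-15],[0,0,0],1],
  ],
)

```text
clock: 8.6
tcp_pos: [0.4689, 0.2285, 0.0714]
orientation: [0.001, 0.201, 0.98, 0.0]
wrist_force: [0.3, 0.7, 0.4]
finger_gap: 0.0002
grip_force: 0.0
```

Run:
```python
from h import *
w=look("wrist"); s=look("side"); st=env.get_state(); print(st["tcp_pos"],st["grip_force"],st["finger_gap"],st["wrist_force"])
for z in (0,.015): print(z,fit(w,"reel_small",z,[.468,.2275]),fit(s,"reel_small",z,[.468,.2275]))
a=cv2.resize(w["pixels"][170:330,220:420,::-1],(500,400)); b=cv2.resize(s["pixels"][205:305,110:185,::-1],(300,400))
cv2.imwrite("pics/k5.png",np.hstack([a,b]))
```

```text
[0.46848193 0.22837992 0.07082052] 0.0 0.00015218728812643268 [0.09539102 0.7433717  0.10834659]
0 (array([0.4686, 0.2284]), 0.83, 0.75) (array([0.4661, 0.2271]), 0.815, 0.59)
0.015 (array([0.4635, 0.2306]), 0.719, 0.75) (array([0.4534, 0.2217]), 0.786, 0.59)
```

View pics/k5.png

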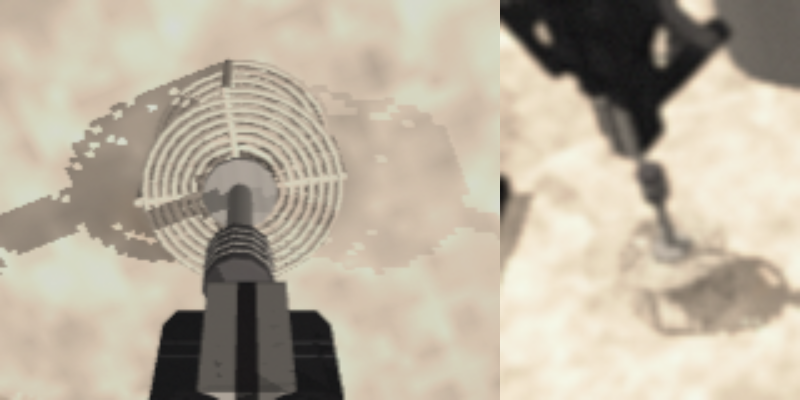

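The reel stayed on the table. From both views, the shut tips are really about 30 mm behind the reported TCP. I'll regrip lower, with TCP z at about 0.04, which still clears the 35 mm reel body even if the tips are at the TCP.

move_arm(
  targets=[
    [[0,0,-25],[0,0,0],0],
    [[0,0,-30],[0,0,0],-0.4],
    [[0,0,-30],[0,0,0],-0.4],
    [[0,0,-30],[0,0,0],-0.4],
    [[0,0,-30],[0,0,0],-0.4],
  ],
)

```text
clock: 9.52
tcp_pos: [0.4679, 0.2282, 0.1]
orientation: [-0.001, 0.201, 0.98, -0.0]
wrist_force: [-0.2, -0.0, -0.6]
finger_gap: 0.0598
grip_force: 0.0
```

move_arm(
  targets=[
    [[0,0,20],[0,0,0],-0.4],
    [[0,0,40],[0,0,0],-0.4],
    [[0,0,60],[0,0,0],-0.4],
    [[0,0,60],[0,0,0],-0.4],
    [[0,0,60],[0,0,0],-0.4],
  ],
)

```text
clock: 10.15
tcp_pos: [0.4686, 0.2284, 0.0411]
orientation: [0.0, 0.201, 0.98, 0.0]
wrist_force: [0.8, -0.2, 0.0]
finger_gap: 0.0597
grip_force: 0.0
```

move_arm(
  targets=[
    [[0,0,0],[0,0,0],1],
    [[0,0,0],[0,0,0],1],
    [[0,0,0],[0,0,0],1],
    [[0,0,0],[0,0,0],1],
    [[0,0,0],[0,0,0],1],
  ],
)

```text
clock: 10.78
tcp_pos: [0.4688, 0.2282, 0.0413]
orientation: [0.0, 0.201, 0.98, 0.0]
wrist_force: [-0.8, -1.7, 5.5]
finger_gap: 0.0115
grip_force: 48.9
```

Run:
```python
from h import *
w=look("wrist"); s=look("side")
a=cv2.resize(w["pixels"][170:330,220:420,::-1],(500,400)); b=cv2.resize(s["pixels"][205:305,110:185,::-1],(300,400))
cv2.imwrite("pics/k6.png",np.hstack([a,b])); print(w["fovy"],w["cx"],w["cy"],proj(w,w["tcp"][None]),np.array(w["mount"]).round(4).tolist())
```

```text
67.01243368615468 318.2298027425281 231.44980329068787 [[317.29220324 266.93336441]] [[0.0005, 0.9528, 0.3035, 0.0764], [1.0, -0.0008, 0.0009, 0.0006], [0.001, 0.3035, -0.9528, -0.1777], [0.0, 0.0, 0.0, 1.0]]
```

Gripped, but only the top of the knob (gap 11.5 mm, 5.5 N upward). Regripping about 11 mm lower.

move_arm(
  targets=[
    [[0,0,0],[0,0,0],0.2],
    [[0,0,0],[0,0,0],0.2],
    [[0,0,6],[0,0,0],0.2],
    [[0,0,11],[0,0,0],0.2],
    [[0,0,11],[0,0,0],0.2],
  ],
)

```text
clock: 11.5
tcp_pos: [0.4678, 0.2282, 0.0289]
orientation: [-0.001, 0.201, 0.98, -0.0]
wrist_force: [-0.3, -0.6, 0.2]
finger_gap: 0.0342
grip_force: 0.0
```

move_arm(
  targets=[
    [[0,0,0],[0,0,0],1],
    [[0,0,0],[0,0,0],1],
    [[0,0,0],[0,0,0],1],
    [[0,0,0],[0,0,0],1],
    [[0,0,0],[0,0,0],1],
  ],
)

```text
clock: 12.12
tcp_pos: [0.4684, 0.2284, 0.0297]
orientation: [0.0, 0.201, 0.98, 0.0]
wrist_force: [-0.3, -0.0, -0.5]
finger_gap: 0.0123
grip_force: 48.6
```

Run:
```python
from h import *
w=look("wrist"); s=look("side"); print(env.get_state()["grip_force"])
print(fit(w,"reel_small",0,[.468,.2275]))
a=cv2.resize(w["pixels"][170:330,220:420,::-1],(500,400)); b=cv2.resize(s["pixels"][205:305,110:185,::-1],(300,400))
cv2.imwrite("pics/k7.png",np.hstack([a,b]))
```

```text
48.64226668716583
(array([0.4686, 0.2293]), 0.769, 0.6)
```

View pics/k7.png

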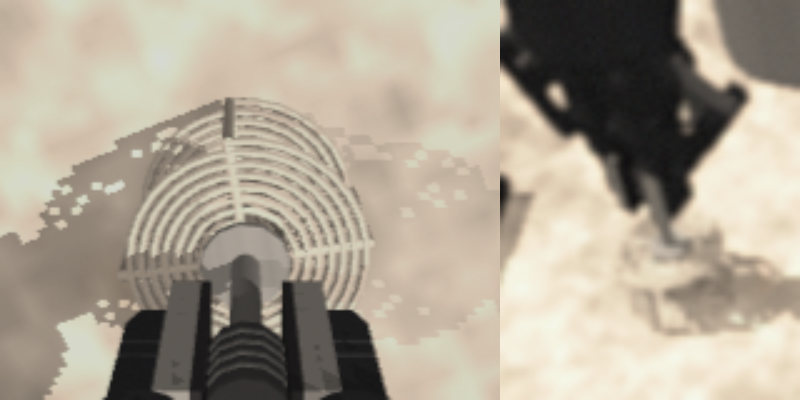

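The knob is now firmly held (gap 12 mm), with the tips about 31 mm behind the reported TCP. Next I lift, go most of the way to the small tank and look.

move_arm(
  targets=[
    [[0,0,-15],[0,0,0],1],
    [[0,0,-40],[0,0,0],1],
    [[0,0,-75],[0,0,0],1],
    [[0,0,-110],[0,0,0],1],
    [[0,0,-130],[0,0,0],1],
  ],
)

```text
clock: 12.9
tcp_pos: [0.4695, 0.2287, 0.163]
orientation: [0.002, 0.201, 0.98, 0.001]
wrist_force: [0.0, 0.7, -0.3]
finger_gap: 0.0121
grip_force: 48.8
```

move_arm(
  targets=[
    [[-30,-15,0],[0,0,0],1],
    [[-65,-32,0],[0,0,0],1],
    [[-100,-50,0],[0,0,0],1],
    [[-126,-64,0],[0,0,0],1],
    [[-126,-64,0],[0,0,0],1],
  ],
)

```text
clock: 13.52
tcp_pos: [0.5606, 0.1183, 0.1605]
orientation: [0.001, 0.202, 0.979, 0.0]
wrist_force: [-0.5, 0.4, -0.5]
finger_gap: 0.012
grip_force: 48.8
```

Run:
```python
from h import *
w=look("wrist","w8"); print(w["tcp"],env.get_state()["finger_gap"],env.get_state()["wrist_force"])
for n in("tank_small","tank_large","lid_small"): print(n,fit(w,n))
print(fit(w,"reel_small",w["tcp"][2]-.0297,w["tcp"][:2]))
for c in("top","side"):
    p=look(c); print(fit(p,"tank_small",0,[.6315,.0345]),fit(p,"tank_large",0,[.656,.198]),fit(p,"reel_small",w["tcp"][2]-.0297,w["tcp"][:2]))
shift(.6315,.0345,.16)
```

```text
[0.56056876 0.11830875 0.16054799] 0.012045503950279212 [-0.24280213 -0.08214208 -0.96737179]
tank_small (array([0.6166, 0.0255]), 0.352, 0.61)
tank_large (array([0.6561, 0.1982]), 0.911, 0.65)
lid_small (array([0.4506, 0.0553]), 0.979, 0.74)
(array([0.5607, 0.1191]), 0.761, 0.76)
(array([0.631 , 0.0344]), 0.926, 0.91) None (array([0.5464, 0.1197]), 0.422, 0.85)
(array([0.6324, 0.0345]), 0.907, 0.77) None (array([0.5474, 0.1168]), 0.67, 0.7)
shift mm [-100.2  -50.2   -0.3]
```

View pics/w8.png

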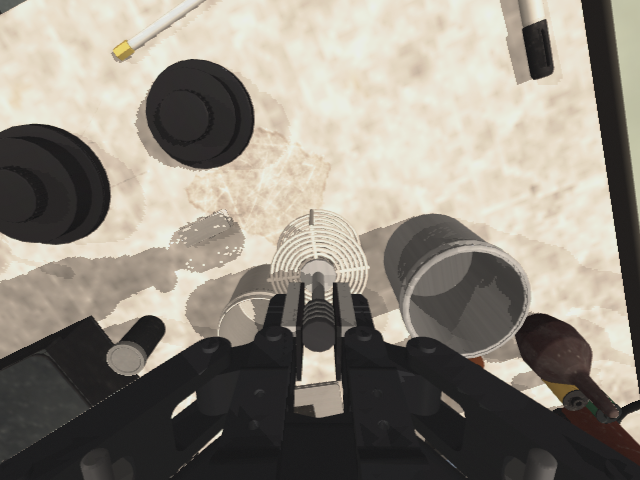

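The reel hangs upright at about (318,265), with the small tank at (250,300) and the large one at (465,285). Next: above the small tank, then lower in stages.

move_arm(
  targets=[
    [[-30,-15,0],[0,0,0],1],
    [[-65,-32,0],[0,0,0],1],
    [[-100,-50,0],[0,0,0],1],
    [[-100,-50,0],[0,0,0],1],
    [[-100,-50,0],[0,0,0],1],
  ],
)

```text
clock: 14.95
tcp_pos: [0.6309, 0.0349, 0.1593]
orientation: [-0.001, 0.201, 0.98, 0.0]
wrist_force: [0.7, 0.3, -1.2]
finger_gap: 0.0116
grip_force: 48.8
```

Run:
```python
from h import *
w=look("wrist"); print(w["tcp"])
print(fit(w,"reel_small",w["tcp"][2]-.0297,w["tcp"][:2]))
for c in("top","side"):
    p=look(c); print(fit(p,"tank_small",0,[.6315,.0345]))
shift(.632,.0345,.0335)
```

```text
[0.63090353 0.0348628  0.15933391]
(array([0.6309, 0.0358]), 0.759, 0.89)
(array([0.6207, 0.0295]), 0.616, 0.83)
(array([0.6322, 0.0351]), 0.878, 0.97)
shift mm [ -1.2  -0.6 126.5]
```

move_arm(
  targets=[
    [[-1,0,20],[0,0,0],1],
    [[-1,0,45],[0,0,0],1],
    [[-1,0,70],[0,0,0],1],
    [[-1,0,90],[0,0,0],1],
    [[-1,0,105],[0,0,0],1],
  ],
)

```text
clock: 15.88
tcp_pos: [0.6319, 0.0348, 0.0539]
orientation: [-0.0, 0.2, 0.98, 0.0]
wrist_force: [0.2, 0.4, -0.6]
finger_gap: 0.0119
grip_force: 48.8
```

move_arm(
  targets=[
    [[0,0,8],[0,0,0],1],
    [[0,0,14],[0,0,0],1],
    [[0,0,19],[0,0,0],1],
    [[0,0,21],[0,0,0],1],
    [[0,0,21],[0,0,0],1],
  ],
)

```text
clock: 16.5
tcp_pos: [0.6325, 0.0343, 0.0338]
orientation: [0.0, 0.201, 0.98, 0.0]
wrist_force: [-0.7, 0.0, -0.2]
finger_gap: 0.0119
grip_force: 48.8
```

move_arm(
  targets=[
    [[0,0,1],[0,0,0],1],
    [[0,0,2],[0,0,0],1],
    [[0,0,2],[0,0,0],1],
  ],
)

```text
clock: 16.88
tcp_pos: [0.633, 0.0341, 0.0328]
orientation: [0.001, 0.201, 0.98, -0.0]
wrist_force: [-0.8, -0.9, 5.5]
finger_gap: 0.0122
grip_force: 49.3
```

move_arm(
  targets=[
    [[0,0,0],[0,0,0],0.45],
    [[0,0,0],[0,0,0],0.45],
    [[0,0,0],[0,0,0],0.45],
    [[0,0,-20],[0,0,0],0.45],
    [[0,0,-60],[0,0,0],0.45],
  ],
)

```text
clock: 17.5
tcp_pos: [0.6305, 0.0345, 0.09]
orientation: [-0.002, 0.201, 0.98, -0.0]
wrist_force: [-0.2, 0.2, 0.2]
finger_gap: 0.0239
grip_force: 0.0
```

Run:
```python
from h import *
for c in("top","side","wrist"):
    p=look(c,c+"9"); print(c,fit(p,"tank_small",0,[.6315,.0345]),[(np.round(d["centre"],3).tolist(),round(d["confidence"],2)) for d in env.landmark_of("reel_small",p)[:2]],[(np.round(d["centre"],3).tolist(),round(d["confidence"],2)) for d in env.spot_in("reel_small",p)[:2]])
print(p["tcp"]); shift(.448,.055,.15)
```

```text
top (array([0.6174, 0.0359]), 0.332, 0.74) [([0.637, 0.035, 0.006], 0.85), ([0.634, 0.033, 0.002], 0.68)] []
side (array([0.6272, 0.0341]), 0.709, 0.6) [] [([0.634, 0.032, 0.046], 0.75)]
wrist (array([0.6332, 0.0342]), 0.544, 0.88) [([0.639, 0.031, 0.0], 0.72)] [([0.635, 0.036, 0.034], 0.91)]
[0.63131903 0.03445308 0.09026093]
shift mm [177.3 -53.3 -58.8]
```

The reel touched down at the expected height (5.5 N). Now the small lid.

move_arm(
  targets=[
    [[0,0,-60],[0,0,0],0.3],
    [[50,-15,-60],[0,0,0],-0.4],
    [[100,-30,-60],[0,0,0],-0.4],
    [[150,-45,-60],[0,0,0],-0.4],
    [[177,-53,-60],[0,0,0],-0.4],
  ],
)

```text
clock: 18.73
tcp_pos: [0.4459, 0.0555, 0.1515]
orientation: [-0.001, 0.2, 0.98, -0.0]
wrist_force: [-0.3, -0.7, 0.1]
finger_gap: 0.0595
grip_force: 0.0
```

Run:
```python
from h import *
p=look("wrist"); print(p["tcp"])
for n in("lid_small","lid_large"): print(n,fit(p,n))
for c in("top","side"):
    p=look(c); print(c,fit(p,"tank_small",0,[.6315,.0345]),fit(p,"tank_large",0,[.656,.198]))
shift(.448,.055,.007)
```

```text
[0.44586384 0.05552436 0.15153318]
lid_small (array([0.45  , 0.0552]), 0.984, 0.95)
lid_large (array([ 0.448 , -0.1063]), 0.98, 0.58)
top (array([0.6321, 0.0357]), 0.631, 0.89) None
side (array([0.6143, 0.018 ]), 0.382, 0.93) (array([0.6491, 0.2012]), 0.782, 0.82)
shift mm [  1.2  -0.6 144.4]
```

move_arm(
  targets=[
    [[-2,0,40],[0,0,0],-0.4],
    [[-2,0,80],[0,0,0],-0.4],
    [[-2,0,115],[0,0,0],-0.4],
    [[-2,0,135],[0,0,0],-0.4],
    [[-2,0,140],[0,0,0],-0.4],
  ],
)

```text
clock: 19.9
tcp_pos: [0.4495, 0.0544, 0.0103]
orientation: [-0.001, 0.201, 0.98, -0.0]
wrist_force: [-0.4, 0.8, 0.1]
finger_gap: 0.0596
grip_force: 0.0
```

move_arm(
  targets=[
    [[0,0,2],[0,0,0],-0.4],
    [[0,0,4],[0,0,0],-0.4],
    [[0,0,4],[0,0,0],-0.4],
  ],
)

```text
clock: 20.27
tcp_pos: [0.4512, 0.0543, 0.0083]
orientation: [0.001, 0.201, 0.98, 0.0]
wrist_force: [0.1, -0.6, -0.2]
finger_gap: 0.0599
grip_force: 0.0
```

move_arm(
  targets=[
    [[0,0,0],[0,0,0],1],
    [[0,0,0],[0,0,0],1],
    [[0,0,0],[0,0,0],1],
    [[0,0,0],[0,0,0],1],
    [[0,0,0],[0,0,0],1],
  ],
)

```text
clock: 20.9
tcp_pos: [0.4511, 0.0543, 0.0086]
orientation: [0.001, 0.2, 0.98, 0.0]
wrist_force: [-1.1, 0.1, 6.3]
finger_gap: 0.0348
grip_force: 49.2
```

Run:
```python
from h import *
for i in range(2):
    p=look("wrist",f"w10{i}"); print(p["tcp"],p["R"].as_quat().round(4),fit(p,"lid_small",0,[.45,.055]))
s=env.get_state(); print(s["finger_gap"],s["grip_force"],s["wrist_force"])
```

```text
[0.45105241 0.05431268 0.00858732] [2.005e-01 9.797e-01 0.000e+00 6.000e-04] (array([0.4471, 0.0567]), 0.84, 0.56)
[0.45103177 0.05428552 0.00857935] [2.005e-01 9.797e-01 0.000e+00 6.000e-04] (array([0.4469, 0.0567]), 0.83, 0.64)
0.03489713044378383 49.15473818778992 [-1.3191984  -0.41464219  6.52118581]
```

move_arm(
  targets=[
    [[0,0,0],[0,0,0],-0.1],
    [[0,0,0],[0,0,0],-0.1],
    [[0,0,2],[0,0,0],-0.1],
    [[0,0,4],[0,0,0],-0.1],
    [[0,0,4],[0,0,0],-0.1],
  ],
)

```text
clock: 21.72
tcp_pos: [0.4503, 0.0544, 0.0034]
orientation: [-0.0, 0.201, 0.98, 0.0]
wrist_force: [-0.2, 0.6, -0.7]
finger_gap: 0.047
grip_force: 0.0
```

move_arm(
  targets=[
    [[0,0,0],[0,0,0],1],
    [[0,0,0],[0,0,0],1],
    [[0,0,0],[0,0,0],1],
    [[0,0,0],[0,0,0],1],
  ],
)

```text
clock: 22.22
tcp_pos: [0.4506, 0.0544, 0.0039]
orientation: [0.0, 0.201, 0.98, 0.0]
wrist_force: [-1.6, 0.5, 5.2]
finger_gap: 0.0352
grip_force: 49.6
```

Run:
```python
from h import *
p=look("wrist"); s=env.get_state(); print(p["tcp"],s["finger_gap"],s["grip_force"],s["wrist_force"])
q=look("side")
a=cv2.resize(p["pixels"][150:390,170:470,::-1],(500,400)); b=cv2.resize(q["pixels"][230:310,205:280,::-1],(300,320))
cv2.imwrite("pics/k11.png",np.hstack([a,cv2.copyMakeBorder(b,0,80,0,0,0)]))
```

```text
[0.45057914 0.05442195 0.00391887] 0.03579679270156952 49.578149914741516 [-1.31548548  0.2598918   4.95073256]
```

View pics/k11.png

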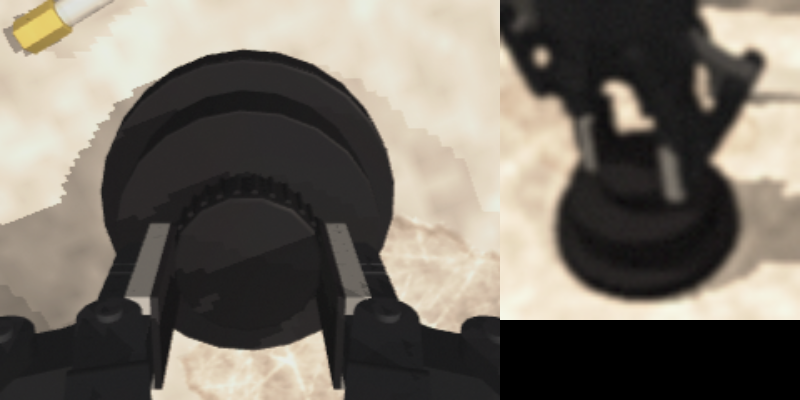

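The cap is centred between the pads. Lift, check, and carry it towards the small tank.

move_arm(
  targets=[
    [[0,0,-8],[0,0,0],1],
    [[0,0,-30],[0,0,0],1],
    [[0,0,-70],[0,0,0],1],
    [[0,0,-115],[0,0,0],1],
    [[0,0,-150],[0,0,0],1],
  ],
)

```text
clock: 22.95
tcp_pos: [0.4511, 0.0543, 0.1558]
orientation: [0.001, 0.201, 0.98, 0.0]
wrist_force: [0.3, -0.6, -0.5]
finger_gap: 0.036
grip_force: 50.0
```

move_arm(
  targets=[
    [[0,0,0],[0,0,0],1],
    [[0,0,0],[0,0,0],1],
  ],
)

```text
clock: 23.2
tcp_pos: [0.4502, 0.0544, 0.1531]
orientation: [-0.0, 0.201, 0.98, -0.0]
wrist_force: [0.3, -0.1, -1.4]
finger_gap: 0.0356
grip_force: 50.0
```

Run:
```python
from h import *
s=env.get_state(); print(s["finger_gap"],s["grip_force"])
for c in("wrist","top","side"):
    p=look(c); z=p["tcp"][2]-.0039; print(c,p["tcp"],fit(p,"lid_small",z,p["tcp"][:2]),fit(p,"tank_small",0,[.6315,.0345]),fit(p,"tank_large",0,[.656,.198]))
shift(.632,.0345,.15)
```

```text
0.03561480001625854 50.03438651561737
wrist [0.45021633 0.0543672  0.15312818] (array([0.4465, 0.0566]), 0.827, 0.92) (array([0.6117, 0.0185]), 0.191, 0.78) (array([0.6507, 0.2046]), 0.757, 0.95)
top [0.44963663 0.05441035 0.15242219] (array([0.4292, 0.052 ]), 0.325, 0.79) (array([0.6307, 0.0348]), 0.617, 0.98) None
side [0.45029362 0.05438277 0.15315183] None (array([0.6218, 0.0185]), 0.416, 0.83) (array([0.6506, 0.2   ]), 0.826, 0.69)
shift mm [-174.6   53.     3.6]
```

```bash
cat >> h.py <<'E'
def fitrows(p,n,z0,xy0,rmax):
    """xy from the part of the silhouette above image row rmax (clear of the fingers)"""
    from scipy.optimize import minimize
    mk=env.regions_of(n,p)[0]["mask"].astype(np.uint8); M=cv2.resize(mk,None,fx=4,fy=4,interpolation=cv2.INTER_NEAREST)[:rmax*4]
    f=lambda v:int((sil(p,n,[v[0]/1e3,v[1]/1e3],z0)[:rmax*4]^M).sum())
    x=np.array(xy0)*1e3; r=minimize(f,x,method="Nelder-Mead",options=dict(initial_simplex=[x+4,x+[-6,3],x+[2,-6]],xatol=.1,fatol=5))
    return np.round(r.x,1),r.fun/M.sum()
E
python3 - <<'E'
from h import *
for R0 in(220,250):
    p=look("wrist"); print(p["tcp"],fitrows(p,"lid_small",p["tcp"][2]-.0039,p["tcp"][:2],R0))
E
```

```text
[0.45057654 0.05438395 0.15359039] (array([449.9,  55.3]), np.float64(0.0137434554973822))
[0.45062268 0.05435912 0.15368958] (array([449.9,  55.3]), np.float64(0.00938467492260062))
```

The lid sits within 1 mm of the TCP axis. I'll stop beside the small tank for an unobstructed wrist measurement of it.

move_arm(
  targets=[
    [[-35,-16,0],[0,0,0],1],
    [[-75,-34,0],[0,0,0],1],
    [[-110,-50,0],[0,0,0],1],
    [[-135,-62,0],[0,0,0],1],
    [[-135,-62,0],[0,0,0],1],
  ],
)

```text
clock: 24.62
tcp_pos: [0.5516, -0.0573, 0.1533]
orientation: [0.0, 0.202, 0.979, -0.0]
wrist_force: [-0.2, -0.5, -1.3]
finger_gap: 0.0356
grip_force: 50.1
```

Run:
```python
from h import *
p=look("wrist","w12"); print(p["tcp"],fitrows(p,"tank_small",0,[.632,.035],460),fit(p,"tank_small",0,[.632,.035]))
p=look("wrist"); print(p["tcp"],fitrows(p,"tank_small",0,[.632,.035],460))
for c in("top","side"): p=look(c);print(fitrows(p,"tank_small",0,[.632,.035],460))
```

```text
[ 0.55155274 -0.05725248  0.15325994] (array([631.9,  33.2]), np.float64(0.5371285172304774)) (array([0.6323, 0.0349]), 0.647, 0.58)
[ 0.54960034 -0.05512875  0.15347077] (array([632. ,  33.8]), np.float64(0.4919641477360532))Traceback (most recent call last):
  File "<stdin>", line 4, in <module>
  File "h.py", line 51, in fitrows
    mk=env.regions_of(n,p)[0]["mask"].astype(np.uint8); M=cv2.resize(mk,None,fx=4,fy=4,interpolation=cv2.INTER_NEAREST)[:rmax*4]
       ~~~~~~~~~~~~~~~~~~~^^^
IndexError: list index out of range
```

View pics/w12.png

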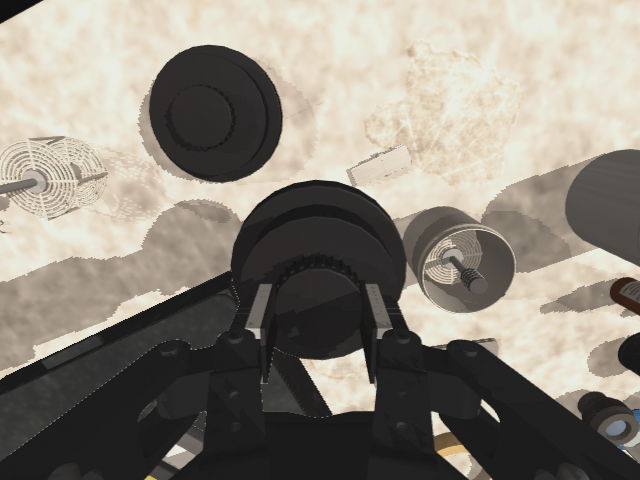

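The reel stands in the tank, with the rim circle around (467,268). The mask has holes because of the reel, so I'll fit its convex hull.

```bash
cat >> h.py <<'E'
def fithull(p,n,xy0,ax=None):
    from scipy.optimize import minimize
    mk=env.regions_of(n,p)[0]["mask"].astype(np.uint8); mk=cv2.morphologyEx(mk,cv2.MORPH_OPEN,np.ones((3,3)))
    h=cv2.convexHull(np.argwhere(mk)[:,::-1].astype(np.int32)); M=np.zeros((1920,2560),np.uint8); cv2.fillConvexPoly(M,h*4+1,1)
    M=cv2.dilate(M,np.ones((3,3)))
    f=lambda v:int((sil(p,n,[v[0]/1e3,v[1]/1e3])^M).sum())
    x=np.array(xy0)*1e3; r=minimize(f,x,method="Nelder-Mead",options=dict(initial_simplex=[x+4,x+[-6,3],x+[2,-6]],xatol=.1,fatol=5))
    return np.round(r.x,1),round(r.fun/M.sum(),3)
E
python3 - <<'E'
from h import *
for i in range(2):
    p=look("wrist"); print(p["tcp"],fithull(p,"tank_small",[.632,.035]))
g=cv2.cvtColor(p["pixels"],cv2.COLOR_RGB2BGR)[190:330,390:530].copy(); g=cv2.resize(g,(560,560))
a=np.linspace(0,2*np.pi,60)
for dx,col in((.6318,(0,0,255)),):
    q=proj(p,np.c_[dx+.0375*np.cos(a),.0345+.0375*np.sin(a),0*a+.075]); cv2.polylines(g,[np.int32((q-[390,190])*4)],True,col)
cv2.imwrite("pics/g.png",g)
E
```

```text
[ 0.54994939 -0.05495971  0.15395649] (array([631.4,  33.3]), np.float64(0.086))
[ 0.5501442  -0.05515755  0.15396178] (array([631.4,  33.6]), np.float64(0.077))
```

View pics/g.png

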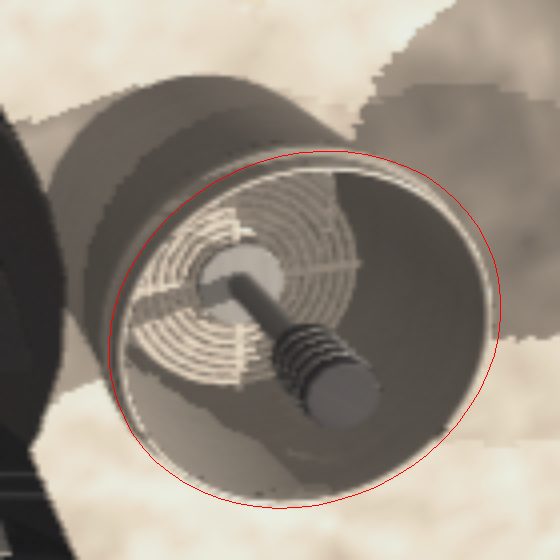

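The modelled rim at (0.6318, 0.0345) matches the image, so I'll move the lid over it.

move_arm(
  targets=[
    [[-10,30,0],[0,0,0],1],
    [[-22,62,0],[0,0,0],1],
    [[-33,92,0],[0,0,0],1],
    [[-41,114,0],[0,0,0],1],
    [[-41,114,0],[0,0,0],1],
  ],
)

```text
clock: 25.8
tcp_pos: [0.6335, 0.0342, 0.1533]
orientation: [-0.0, 0.199, 0.98, 0.0]
wrist_force: [0.1, -0.4, -0.7]
finger_gap: 0.0356
grip_force: 50.2
```

move_arm(
  targets=[
    [[0,0,20],[0,0,0],1],
    [[0,0,40],[0,0,0],1],
    [[0,0,55],[0,0,0],1],
    [[0,0,55],[0,0,0],1],
    [[0,0,55],[0,0,0],1],
  ],
)

```text
clock: 26.42
tcp_pos: [0.6332, 0.0328, 0.0994]
orientation: [0.0, 0.201, 0.98, 0.0]
wrist_force: [-0.1, 0.2, -1.3]
finger_gap: 0.0355
grip_force: 50.2
```

Run:
```python
from h import *
for i in range(3):
    p=look("wrist"); print(p["tcp"])
print(fitrows(p,"lid_small",p["tcp"][2]-.0039,p["tcp"][:2],250)); shift(.6324,.0334,.0800)
```

```text
[0.63320491 0.03277562 0.09944905]
[0.63348847 0.0328004  0.09972688]
[0.63359202 0.03285523 0.09977603]
(array([633.3,  33.6]), np.float64(0.010924109156517817))
shift mm [ 1.2 -0.  19.6]
```

move_arm(
  targets=[
    [[1.2,0,8],[0,0,0],1],
    [[1.2,0,14],[0,0,0],1],
    [[1.2,0,19],[0,0,0],1],
    [[1.2,0,22],[0,0,0],1],
    [[1.2,0,22],[0,0,0],1],
  ],
)

```text
clock: 27.25
tcp_pos: [0.6315, 0.0335, 0.0763]
orientation: [-0.0, 0.201, 0.98, 0.0]
wrist_force: [-0.7, -0.3, -0.7]
finger_gap: 0.0355
grip_force: 50.2
```

move_arm(
  targets=[
    [[0,0,2],[0,0,0],1],
    [[0,0,4],[0,0,0],1],
    [[0,0,6],[0,0,0],1],
    [[0,0,6],[0,0,0],1],
  ],
)

```text
clock: 27.75
tcp_pos: [0.6317, 0.0335, 0.0705]
orientation: [-0.0, 0.201, 0.98, 0.0]
wrist_force: [0.4, -0.6, -0.6]
finger_gap: 0.0355
grip_force: 50.2
```

move_arm(
  targets=[
    [[0,0,1],[0,0,0],1],
    [[0,0,2],[0,0,0],1],
    [[0,0,2],[0,0,0],1],
  ],
)

```text
clock: 28.12
tcp_pos: [0.6318, 0.0335, 0.0687]
orientation: [0.0, 0.201, 0.98, 0.0]
wrist_force: [-0.0, 0.5, -0.8]
finger_gap: 0.0356
grip_force: 50.2
```

move_arm(
  targets=[
    [[0,0,1],[0,0,0],1],
    [[0,0,1],[0,0,0],1],
  ],
)

```text
clock: 28.38
tcp_pos: [0.632, 0.0335, 0.0683]
orientation: [0.0, 0.201, 0.98, 0.0]
wrist_force: [-0.8, -0.7, 3.5]
finger_gap: 0.0356
grip_force: 50.6
```

Seated (contact at the predicted height). Release, retreat and head to the large reel.

move_arm(
  targets=[
    [[0,0,0],[0,0,0],-0.15],
    [[0,0,0],[0,0,0],-0.2],
    [[0,0,0],[0,0,0],-0.2],
    [[0,0,-40],[0,0,0],-0.2],
    [[0,0,-90],[0,0,0],-0.2],
  ],
)

```text
clock: 29.0
tcp_pos: [0.6306, 0.0336, 0.1571]
orientation: [-0.002, 0.201, 0.98, -0.0]
wrist_force: [1.0, -1.0, 0.7]
finger_gap: 0.0514
grip_force: 0.0
```

move_arm(
  targets=[
    [[12,-55,0],[0,0,0],-0.2],
    [[24,-110,0],[0,0,0],-0.2],
    [[36,-165,0],[0,0,0],-0.2],
    [[48,-220,0],[0,0,0],-0.2],
    [[60,-275,0],[0,0,0],-0.2],
  ],
)

```text
clock: 29.62
tcp_pos: [0.4675, -0.1971, 0.1578]
orientation: [0.0, 0.2, 0.98, -0.0]
wrist_force: [0.8, -0.4, 0.6]
finger_gap: 0.0511
grip_force: 0.0
```

Run:
```python
from h import *
p=look("wrist"); print(p["tcp"]); print(fit(p,"reel_large",0,[.4345,-.2525]))
for c in("top","side"):
    p=look(c); print(c,fit(p,"lid_small",.065,[.632,.035]),fit(p,"lid_small",.075,[.632,.035]),fit(p,"tank_large",0,[.656,.198]),fit(p,"reel_large",0,[.4345,-.2525]))
shift(.4345,-.2525,.15)
```

```text
[ 0.46750396 -0.19710594  0.15780108]
(array([ 0.4373, -0.2517]), 0.889, 0.92)
top (array([0.6306, 0.0337]), 0.927, 0.66) (array([0.6274, 0.0324]), 0.913, 0.66) (array([0.6557, 0.1976]), 0.937, 0.71) None
side (array([0.6288, 0.0346]), 0.952, 0.75) (array([0.618, 0.033]), 0.935, 0.75) (array([0.6556, 0.1959]), 0.902, 0.7) (array([ 0.4344, -0.2517]), 0.808, 0.77)
shift mm [  9.2 -66.4   7.5]
```

The small lid reads level at height 0.065 above its tank. Now grasp the large reel.

move_arm(
  targets=[
    [[4,-32,0],[0,0,0],-0.2],
    [[7,-63,0],[0,0,0],-0.1],
    [[7,-63,30],[0,0,0],0],
    [[7,-63,65],[0,0,0],0.1],
    [[7,-63,90],[0,0,0],0.2],
  ],
)

```text
clock: 30.85
tcp_pos: [0.4371, -0.2503, 0.0663]
orientation: [-0.0, 0.2, 0.98, 0.0]
wrist_force: [0.2, 0.3, -0.1]
finger_gap: 0.0341
grip_force: 0.0
```

move_arm(
  targets=[
    [[0,0,8],[0,0,0],0.2],
    [[0,0,14],[0,0,0],0.2],
    [[0,0,14],[0,0,0],0.2],
    [[0,0,14],[0,0,0],0.2],
  ],
)

```text
clock: 31.35
tcp_pos: [0.438, -0.2514, 0.0545]
orientation: [0.001, 0.2, 0.98, -0.0]
wrist_force: [-0.4, 0.1, 0.3]
finger_gap: 0.0342
grip_force: 0.0
```

Run:
```python
from h import *
p=look("wrist","w13"); print(p["tcp"]); print(fitrows(p,"reel_large",0,[.4345,-.2525],280),fit(p,"reel_large",0,[.4345,-.2525]))
```

```text
[ 0.43803873 -0.25140627  0.05454003]
(array([ 440. , -253.7]), np.float64(0.10067103421956494)) (array([ 0.4371, -0.2523]), 0.815, 0.77)
```

Aligned within 1–2 mm. Close and lift.

move_arm(
  targets=[
    [[0,0,0],[0,0,0],1],
    [[0,0,0],[0,0,0],1],
    [[0,0,0],[0,0,0],1],
    [[0,0,0],[0,0,0],1],
    [[0,0,0],[0,0,0],1],
  ],
)

```text
clock: 32.12
tcp_pos: [0.4376, -0.2514, 0.054]
orientation: [0.0, 0.201, 0.98, -0.0]
wrist_force: [-1.5, -2.1, 4.8]
finger_gap: 0.0123
grip_force: 49.0
```

move_arm(
  targets=[
    [[0,0,-10],[0,0,0],1],
    [[0,0,-30],[0,0,0],1],
    [[0,0,-70],[0,0,0],1],
    [[0,0,-110],[0,0,0],1],
    [[0,0,-140],[0,0,0],1],
  ],
)

```text
clock: 32.75
tcp_pos: [0.4375, -0.2505, 0.1954]
orientation: [0.0, 0.2, 0.98, 0.0]
wrist_force: [0.0, -0.4, -1.7]
finger_gap: 0.0122
grip_force: 48.8
```

Run:
```python
from h import *
p=look("wrist"); z=p["tcp"][2]-.0545; print(p["tcp"],fit(p,"reel_large",z,p["tcp"][:2])); shift(.656,.1975,.19)
```

```text
[ 0.43745116 -0.25052904  0.19544033] None
shift mm [-23.2 498.4   6.9]
```

move_arm(
  targets=[
    [[3,45,0],[0,0,0],1],
    [[6,100,0],[0,0,0],1],
    [[10,155,0],[0,0,0],1],
    [[13,210,0],[0,0,0],1],
    [[16,260,0],[0,0,0],1],
  ],
)

```text
clock: 33.48
tcp_pos: [0.5242, -0.0033, 0.1922]
orientation: [-0.001, 0.2, 0.98, 0.0]
wrist_force: [0.8, -0.9, -0.6]
finger_gap: 0.0123
grip_force: 48.9
```

move_arm(
  targets=[
    [[3,50,0],[0,0,0],1],
    [[6,90,0],[0,0,0],1],
    [[9,120,0],[0,0,0],1],
    [[9,120,0],[0,0,0],1],
    [[9,120,0],[0,0,0],1],
  ],
)

```text
clock: 34.1
tcp_pos: [0.5627, 0.1081, 0.1925]
orientation: [-0.001, 0.2, 0.98, -0.0]
wrist_force: [-1.1, -0.8, -0.4]
finger_gap: 0.012
grip_force: 48.9
```

Run:
```python
from h import *
p=look("wrist"); p=look("wrist","w14"); z=p["tcp"][2]-.0545; print(p["tcp"],fit(p,"reel_large",z,p["tcp"][:2]),fitrows(p,"reel_large",z,p["tcp"][:2],275))
print(fithull(p,"tank_large",[.656,.1975]),fit(p,"tank_large",0,[.656,.1975]))
a=np.linspace(0,2*np.pi,60); g=p["pixels"][:,:,::-1].copy()
q=proj(p,np.c_[.656+.0475*np.cos(a),.1975+.0475*np.sin(a),0*a+.1]); cv2.polylines(g,[np.int32(q.round())],True,(0,0,255)); cv2.imwrite("pics/g14.png",g)
```

```text
[0.56286935 0.10773332 0.19281596] (array([0.5621, 0.1088]), 0.796, 0.61) (array([565.7, 106.7]), np.float64(0.06317970822281167))
(array([656.1, 196.6]), np.float64(0.04)) (array([0.6579, 0.1973]), 0.947, 0.97)
```

View pics/g14.png

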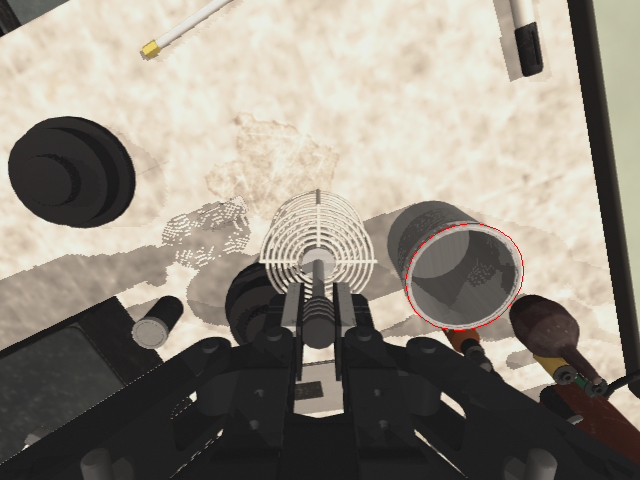

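The modelled rim at (0.656, 0.1975) matches the large tank at (465,277), and the reel hangs straight at (318,260). Move over and lower.

move_arm(
  targets=[
    [[-15,35,0],[0,0,0],1],
    [[-30,70,0],[0,0,0],1],
    [[-42,100,0],[0,0,0],1],
    [[-50,119,0],[0,0,0],1],
    [[-50,119,0],[0,0,0],1],
  ],
)

```text
clock: 35.02
tcp_pos: [0.6571, 0.1985, 0.1929]
orientation: [-0.0, 0.2, 0.98, -0.0]
wrist_force: [-0.3, 0.8, -1.3]
finger_gap: 0.0121
grip_force: 49.0
```

move_arm(
  targets=[
    [[0,0,20],[0,0,0],1],
    [[0,0,45],[0,0,0],1],
    [[0,0,75],[0,0,0],1],
    [[0,0,95],[0,0,0],1],
    [[0,0,110],[0,0,0],1],
  ],
)

```text
clock: 35.65
tcp_pos: [0.6555, 0.197, 0.0829]
orientation: [-0.001, 0.201, 0.98, -0.0]
wrist_force: [0.4, -0.6, -0.7]
finger_gap: 0.0125
grip_force: 49.0
```

move_arm(
  targets=[
    [[0,0,8],[0,0,0],1],
    [[0,0,15],[0,0,0],1],
    [[0,0,20],[0,0,0],1],
    [[0,0,22],[0,0,0],1],
    [[0,0,22],[0,0,0],1],
  ],
)

```text
clock: 36.28
tcp_pos: [0.6565, 0.1981, 0.0619]
orientation: [0.0, 0.2, 0.98, 0.0]
wrist_force: [-0.7, -1.4, -0.9]
finger_gap: 0.0117
grip_force: 49.0
```

move_arm(
  targets=[
    [[0,0,1.5],[0,0,0],1],
    [[0,0,3],[0,0,0],1],
    [[0,0,3],[0,0,0],1],
  ],
)

```text
clock: 36.65
tcp_pos: [0.6563, 0.1981, 0.0586]
orientation: [-0.0, 0.201, 0.98, 0.0]
wrist_force: [-0.6, 0.7, -1.8]
finger_gap: 0.0123
grip_force: 49.0
```

move_arm(
  targets=[
    [[0,0,1],[0,0,0],1],
    [[0,0,1],[0,0,0],1],
  ],
)

```text
clock: 36.9
tcp_pos: [0.6566, 0.198, 0.058]
orientation: [0.0, 0.201, 0.98, 0.0]
wrist_force: [0.2, -0.6, 1.6]
finger_gap: 0.0121
grip_force: 49.2
```

move_arm(
  targets=[
    [[0,0,0],[0,0,0],0.45],
    [[0,0,0],[0,0,0],0.45],
    [[0,0,0],[0,0,0],0.45],
    [[0,0,-45],[0,0,0],0.45],
    [[0,0,-100],[0,0,0],0.45],
  ],
)

```text
clock: 37.52
tcp_pos: [0.6552, 0.1978, 0.1571]
orientation: [-0.002, 0.201, 0.98, -0.001]
wrist_force: [1.2, 0.7, 0.7]
finger_gap: 0.0237
grip_force: 0.0
```

move_arm(
  targets=[
    [[12,-55,0],[0,0,0],0],
    [[23,-112,0],[0,0,0],-0.4],
    [[34,-170,0],[0,0,0],-0.4],
    [[46,-230,0],[0,0,0],-0.4],
    [[56,-285,0],[0,0,0],-0.4],
  ],
)

```text
clock: 38.15
tcp_pos: [0.4917, -0.0434, 0.1579]
orientation: [0.0, 0.201, 0.98, -0.0]
wrist_force: [0.7, -0.9, 0.5]
finger_gap: 0.0598
grip_force: 0.0
```

move_arm(
  targets=[
    [[8,-40,0],[0,0,0],-0.4],
    [[15,-77,0],[0,0,0],-0.4],
    [[15,-77,0],[0,0,0],-0.4],
  ],
)

```text
clock: 38.52
tcp_pos: [0.4479, -0.1085, 0.158]
orientation: [0.0, 0.202, 0.979, -0.0]
wrist_force: [0.1, 0.1, 0.1]
finger_gap: 0.0597
grip_force: 0.0
```

Run:
```python
from h import *
p=look("wrist"); p=look("wrist"); print(p["tcp"]); print(fit(p,"lid_large",0,[.447,-.1065]),fitrows(p,"lid_large",0,[.447,-.1065],250))
for c in("top","side"):
    p=look(c); print(c,fithull(p,"tank_large",[.656,.1975]))
shift(.449,-.1065,.012)
```

```text
[ 0.44865579 -0.1076665   0.15800799]
(array([ 0.448 , -0.1068]), 0.988, 0.55) (array([ 448. , -106.9]), np.float64(0.010444373108318812))
top (array([656.2, 198.1]), np.float64(0.047))
side (array([658.2, 198.1]), np.float64(0.075))
shift mm [ 1.000e-01 -4.000e-01  1.456e+02]
```

move_arm(
  targets=[
    [[0,0,40],[0,0,0],-0.4],
    [[0,0,85],[0,0,0],-0.4],
    [[0,0,125],[0,0,0],-0.4],
    [[0,0,145],[0,0,0],-0.3],
    [[0,0,150],[0,0,0],-0.3],
  ],
)

```text
clock: 39.55
tcp_pos: [0.4479, -0.106, 0.0063]
orientation: [-0.001, 0.2, 0.98, 0.0]
wrist_force: [0.2, -0.6, 0.7]
finger_gap: 0.0556
grip_force: 0.0
```

move_arm(
  targets=[
    [[0,0,2],[0,0,0],-0.3],
    [[0,0,4],[0,0,0],-0.3],
    [[0,0,4],[0,0,0],-0.3],
  ],
)

```text
clock: 39.92
tcp_pos: [0.4495, -0.1071, 0.0043]
orientation: [0.001, 0.201, 0.98, -0.0]
wrist_force: [0.7, -0.7, -0.3]
finger_gap: 0.0555
grip_force: 0.0
```

move_arm(
  targets=[
    [[0,0,0],[0,0,0],1],
    [[0,0,0],[0,0,0],1],
    [[0,0,0],[0,0,0],1],
    [[0,0,0],[0,0,0],1],
    [[0,0,0],[0,0,0],1],
  ],
)

```text
clock: 40.55
tcp_pos: [0.4495, -0.1072, 0.0047]
orientation: [0.001, 0.201, 0.98, -0.0]
wrist_force: [-1.7, 0.6, 5.9]
finger_gap: 0.0426
grip_force: 49.8
```

move_arm(
  targets=[
    [[0,0,-10],[0,0,0],1],
    [[0,0,-40],[0,0,0],1],
    [[0,0,-90],[0,0,0],1],
    [[0,0,-140],[0,0,0],1],
    [[0,0,-180],[0,0,0],1],
  ],
)

```text
clock: 41.18
tcp_pos: [0.4491, -0.107, 0.1865]
orientation: [0.001, 0.201, 0.98, -0.0]
wrist_force: [1.1, -1.1, -1.7]
finger_gap: 0.0426
grip_force: 50.9
```

move_arm(
  targets=[
    [[-4,45,0],[0,0,0],1],
    [[-8,100,0],[0,0,0],1],
    [[-12,155,0],[0,0,0],1],
    [[-16,205,0],[0,0,0],1],
    [[-20,235,0],[0,0,0],1],
  ],
)

```text
clock: 41.8
tcp_pos: [0.5602, 0.1036, 0.1841]
orientation: [0.0, 0.2, 0.98, 0.0]
wrist_force: [0.1, -0.7, -0.4]
finger_gap: 0.042
grip_force: 51.1
```

move_arm(
  targets=[
    [[0,0,0],[0,0,0],1],
    [[0,0,0],[0,0,0],1],
  ],
)

```text
clock: 42.05
tcp_pos: [0.5591, 0.101, 0.1838]
orientation: [-0.0, 0.2, 0.98, -0.0]
wrist_force: [-0.6, 0.6, -0.9]
finger_gap: 0.0423
grip_force: 51.1
```

Run:
```python
from h import *
for i in range(2):
    p=look("wrist"); print(p["tcp"],fitrows(p,"lid_large",p["tcp"][2]-.0047,p["tcp"][:2],250),fithull(p,"tank_large",[.656,.1975]))
print(env.get_state()["finger_gap"])
a=np.linspace(0,2*np.pi,60); g=p["pixels"][:,:,::-1].copy()
q=proj(p,np.c_[.656+.0475*np.cos(a),.1972+.0475*np.sin(a),0*a+.1]); cv2.polylines(g,[np.int32(q.round())],True,(0,0,255)); cv2.imwrite("pics/g15.png",g)
```

```text
Traceback (most recent call last):
  File "h.py", line 51, in fitrows
    mk=env.regions_of(n,p)[0]["mask"].astype(np.uint8); M=cv2.resize(mk,None,fx=4,fy=4,interpolation=cv2.INTER_NEAREST)[:rmax*4]
       ~~~~~~~~~~~~~~~~~~~^^^
IndexError: list index out of range
```

Run:
```python
from h import *
for i in range(4):
    p=look("wrist"); print(p["tcp"])
    for f,a in((fitrows,(p,"lid_large",p["tcp"][2]-.0047,p["tcp"][:2],250)),(fithull,(p,"tank_large",[.656,.1975]))):
        try: print(f(*a))
        except IndexError: print("missed")
```

```text
[0.55912075 0.10044815 0.18392501]
(array([558. , 101.7]), np.float64(0.01045950517378615))
(array([656.5, 196.8]), np.float64(0.122))
[0.55937702 0.1004521  0.18399176]
(array([558.3, 101.7]), np.float64(0.008599814237378094))
(array([656.2, 196.6]), np.float64(0.13))
[0.55956622 0.10078699 0.1839264 ]
(array([558.4, 102. ]), np.float64(0.014332425972646395))
(array([656. , 196.8]), np.float64(0.13))
[0.55958263 0.10109578 0.18374491]
(array([558.2, 102.3]), np.float64(0.010505968082300185))
missed
```

move_arm(
  targets=[
    [[-15,35,0],[0,0,0],1],
    [[-30,72,0],[0,0,0],1],
    [[-43,104,0],[0,0,0],1],
    [[-52,126,0],[0,0,0],1],
    [[-52,126,0],[0,0,0],1],
  ],
)

```text
clock: 43.38
tcp_pos: [0.6575, 0.1979, 0.1826]
orientation: [-0.0, 0.2, 0.98, -0.0]
wrist_force: [1.0, 0.4, -1.6]
finger_gap: 0.0421
grip_force: 51.2
```

move_arm(
  targets=[
    [[0,0,20],[0,0,0],1],
    [[0,0,40],[0,0,0],1],
    [[0,0,60],[0,0,0],1],
    [[0,0,60],[0,0,0],1],
    [[0,0,60],[0,0,0],1],
  ],
)

```text
clock: 44.0
tcp_pos: [0.657, 0.1964, 0.1247]
orientation: [0.0, 0.201, 0.98, 0.0]
wrist_force: [1.0, 0.8, -0.5]
finger_gap: 0.0428
grip_force: 51.2
```

Run:
```python
from h import *
for i in range(3):
    p=look("wrist"); print(p["tcp"])
    try: print(fitrows(p,"lid_large",p["tcp"][2]-.0047,p["tcp"][:2],250))
    except IndexError: print("missed")
```

```text
[0.65700127 0.1963789  0.12472466]
(array([655.6, 197.6]), np.float64(0.009851973684210527))
[0.65757851 0.19665529 0.12518534]
(array([656.6, 197.8]), np.float64(0.010695120325311646))
[0.65755913 0.19676392 0.12494287]
(array([656.3, 198. ]), np.float64(0.009931257849163858))
```

move_arm(
  targets=[
    [[0,-0.5,8],[0,0,0],1],
    [[0,-0.5,14],[0,0,0],1],
    [[0,-0.5,19],[0,0,0],1],
    [[0,-0.5,22],[0,0,0],1],
    [[0,-0.5,22],[0,0,0],1],
  ],
)

```text
clock: 44.92
tcp_pos: [0.6566, 0.1963, 0.1013]
orientation: [-0.0, 0.201, 0.98, -0.0]
wrist_force: [-0.7, -0.9, -1.1]
finger_gap: 0.0425
grip_force: 51.2
```

move_arm(
  targets=[
    [[0,0,2],[0,0,0],1],
    [[0,0,4],[0,0,0],1],
    [[0,0,6],[0,0,0],1],
    [[0,0,6],[0,0,0],1],
  ],
)

```text
clock: 45.42
tcp_pos: [0.6566, 0.1963, 0.0955]
orientation: [-0.0, 0.201, 0.98, -0.0]
wrist_force: [0.6, -0.1, -1.0]
finger_gap: 0.0424
grip_force: 51.2
```

Past the rim without contact; now the last few millimetres.

move_arm(
  targets=[
    [[0,0,1],[0,0,0],1],
    [[0,0,1],[0,0,0],1],
  ],
)

```text
clock: 45.68
tcp_pos: [0.6568, 0.1963, 0.0947]
orientation: [0.0, 0.201, 0.98, 0.0]
wrist_force: [0.2, 0.2, -1.3]
finger_gap: 0.0424
grip_force: 51.3
```

move_arm(
  targets=[
    [[0,0,1],[0,0,0],1],
    [[0,0,1],[0,0,0],1],
  ],
)

```text
clock: 45.92
tcp_pos: [0.6569, 0.1963, 0.0946]
orientation: [0.0, 0.201, 0.98, 0.0]
wrist_force: [-1.7, -0.8, 5.0]
finger_gap: 0.0423
grip_force: 51.6
```

Seated at the predicted height. Release, retreat, and check everything.

move_arm(
  targets=[
    [[0,0,0],[0,0,0],-0.3],
    [[0,0,0],[0,0,0],-0.3],
    [[0,0,0],[0,0,0],-0.3],
    [[0,0,-40],[0,0,0],-0.3],
    [[0,0,-90],[0,0,0],-0.3],
  ],
)

```text
clock: 46.55
tcp_pos: [0.6557, 0.1961, 0.1829]
orientation: [-0.002, 0.201, 0.98, -0.001]
wrist_force: [1.0, 0.0, 0.2]
finger_gap: 0.0551
grip_force: 0.0
```

move_arm(
  targets=[
    [[50,-20,0],[0,0,0],-0.3],
    [[100,-40,0],[0,0,0],-0.3],
    [[150,-60,0],[0,0,0],-0.3],
    [[150,-60,0],[0,0,0],-0.3],
    [[150,-60,0],[0,0,0],-0.3],
  ],
)

```text
clock: 47.18
tcp_pos: [0.4961, 0.2002, 0.1843]
orientation: [0.001, 0.2, 0.98, 0.0]
wrist_force: [0.6, 0.3, -0.4]
finger_gap: 0.0554
grip_force: 0.0
```

Run:
```python
from h import *
print(state()[0]["tcp_pos"])
for c in("top","side","wrist"):
    p=look(c)
    for t,l,z in(("small","lid_small",.065),("large","lid_large",.09)):
        x0=[.632,.0345] if t=="small" else [.656,.1975]
        print(c,l,[(h,fit(p,l,z+h,x0)) for h in(-.015,0,.015)])
    for n in N[6:]: print(n,[np.round(d["centre"],3).tolist() for d in env.landmark_of(n,p)[:1]])
```

```text
[0.49609055 0.20024475 0.18432413]
top lid_small [(-0.015, (array([0.6338, 0.0354]), 0.96, 0.9)), (0, (array([0.6291, 0.0335]), 0.968, 0.9)), (0.015, (array([0.6244, 0.0317]), 0.96, 0.9))]
top lid_large [(-0.015, (array([0.6585, 0.2014]), 0.975, 0.64)), (0, (array([0.6533, 0.197 ]), 0.973, 0.64)), (0.015, (array([0.6482, 0.1927]), 0.953, 0.64))]
film_can []
film_clip [[0.542, 0.011, -0.001]]
scissors [[0.413, -0.408, 0.002]]
side lid_small [(-0.015, (array([0.6453, 0.0361]), 0.963, 0.69)), (0, (array([0.629 , 0.0337]), 0.943, 0.69)), (0.015, (array([0.6128, 0.0313]), 0.914, 0.69))]
side lid_large [(-0.015, (array([0.6615, 0.19  ]), 0.604, 0.81)), (0, (array([0.6445, 0.1848]), 0.595, 0.81)), (0.015, (array([0.6276, 0.1797]), 0.585, 0.81))]
film_can [[0.614, -0.096, 0.0]]
film_clip [[0.537, 0.005, -0.0]]
scissors [[0.415, -0.408, 0.0]]
wrist lid_small [(-0.015, (array([0.6461, 0.0428]), 0.137, 0.69)), (0, (array([0.635 , 0.0523]), 0.124, 0.69)), (0.015, (array([0.6238, 0.0619]), 0.112, 0.69))]
wrist lid_large [(-0.015, (array([0.6475, 0.1781]), 0.455, 0.83)), (0, (array([0.6353, 0.1809]), 0.406, 0.83)), (0.015, (array([0.6232, 0.1837]), 0.36, 0.83))]
film_can []
film_clip [[0.54, 0.007, 0.001]]
scissors []
```

Top view puts both lids on their tanks at seated height. The side view agrees for the small lid, and the arm blocks its view of the large one. The bystanders haven't moved.

```bash
python3 -c "
from workcell import env
print(env.hand_in())"
```

```text
the job is handed in; nothing more can be done
None
```

The job is handed in, with no verdict returned: by force contact and camera checks, both reels stand on the floors of their own tanks, both lids sit on their rims, and the film can, clip and scissors have not moved.

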